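# Snap the retaining clip onto the pulley shaft

## Robot

A 7-joint arm with a two-finger parallel gripper is mounted at the origin on the work surface. World frame = base frame: x ahead of the robot, y to its left, z up, the work surface at z = 0. Lengths are in m, angles in rad, forces in N, time in s.
With the tool pointing down it reaches from about 0.4 to 0.85 m from the base axis. Payload 4.4 kg.
Tool frame: the origin (TCP) lies midway between the tips of the shut fingers; the grasp point (between the pads) lies 19 mm behind it; z points along the fingers, y is the direction in which the jaws open and shut (so a half turn about z gives the same grasp; the last joint's range is limited). The gripper opens to 94 mm and grips with 3 to 60 N. Pads are 16 mm wide; open, the fingers measure 119 mm over their backs; the gripper's body (75 mm by 177 mm) begins 78 mm behind the grasp point.
Start: joints at [1.267, 0.628, 0.038, 1.517, -0.027, 0.996, -0.02], TCP at [0.153, -0.632, 0.183] pointing down, gripper open.
Joint ranges: [-3.06, 3.06], [-0.37, 2.12], [-1.25, 1.32], [0.18, 2.47], [-1.1, 4.24], [0.23, 1.98], [-2.94, 2.94]. Speed limits (rad/s): [2.57, 2.57, 3.14, 3.14, 3.14, 3.14, 3.14].

## Interface

Orientations are given as a 3x3 rotation matrix whose columns are the frame's x, y, z axes.
In Python, from station import arm, read_camera, camera_model gives the robot as it stands.
- The arm moves only by the tool apply_moves, never from a script. Its argument "steps" is one flat list of numbers, 5 for each row, row after row: the shift along the tool's x, y, z in cm, then the turn about the tool's z in degrees, then the closure in counts, from 0 (fully open) to 255 (shut). A call has 1 to 8 rows; each row shifts and turns the commanded pose from where the row before left it, along the tool's axes as they then stand; what a row does not reach is not made up. A row lasts 1/10 s, in which the tool goes at most 50 mm and 8.59 degrees, less where a joint would pass 70% of its speed; a pose out of reach is approached as far as the arm can. A call with a gripper value outside its range is refused whole. The fingers move at their own pace and stop on an object; the grip force is fixed at half the most. Time passes only in rows, so rows that do not move let the fingers close. It gives the time, the measured TCP pose, the force and the opening at its end, in the units of the state.
- arm.sense(): the state, without advancing time (a new reading comes with each control period).
- read_camera(name): name is "scene" or "top"; returns the picture (400x640x3 uint8, red, green, blue); there is no depth.
- camera_model(name): a dict with "fx", "fy", "cx", "cy" (pixels), "R" (3x3) and "t" (3): a world point X has camera coordinates R X + t. Camera axes: x right, y down, z forward; pixel columns grow to the right and rows downward; lengths in m; the calibration is good to about 2 mm. A picture is of the moment at which its call begins. camera_model takes no time and is no camera call.
- arm.close_job(): hands the job in, once; it reports no verdict.
The state is a dict: "clock": time; "joint_pos": joint angles; "qvel": joint speeds; "joint_efforts": joint torques, N m; "tcp_pos": TCP position; "tcp_rot": TCP orientation; "force": force on the tool from outside, world axes, zero at the start; "torque": the same for the moment, N m; "gripper_width": finger opening in m.
Only numpy, scipy, OpenCV 4.12 (cv2) and the standard library are available. Lean on these libraries where they do the work, as an engineer would, in place of code of your own. Each camera call takes 0.05 s, during which the arm holds its last target. There are 200 camera calls.

## Task

One of the two belt pulleys still lacks the spring clip that keeps it on its shaft. Take the larger of the two loose clips (its upright fin is there to hold it by) and push it sideways, mouth first, into the neck of that shaft until it snaps fully home and lies flat on the pulley, then let go. Leave the smaller clip where it lies.

Things in the scene. Friction and masses are not known exactly. Their poses are not given: they have to be found in the camera images.
- clip: The larger loose spring clip, bare steel, lying flat: a fork 86 mm long, 53 wide, 8 thick, about 90 g. Origin: centre of its round seat, on its underside. Its +x points out through the open mouth, z up. Behind the seat (-x) are a solid bridge (seat wall at x = -11.5 mm) and a tail that ends at x = -53 mm and carries an upright fin.
- clip_mouth (a point): On the larger clip, midway between two round bumps, 13 mm apart, on its sprung jaws; 10.5 mm ahead (+x) of the clip's origin. Pushed sideways with about 5 to 12 N, the bumps spread over the shaft's neck and spring shut behind it. Ahead of them the jaws flare to a funnel 43 mm wide at x = 33 mm, which guides a neck up to 10 mm off centre. Axes as the clip's.
- clip_fin (a point): The larger clip's grip, to be held firmly: an upright fin 10 mm thick (along the clip's y), 30 mm long (along its x, from -53 to -23 mm), standing from 8 to 44 mm above the clip's underside. This point is in the middle of its length and thickness, 38 mm behind the clip's origin, 30 mm above the underside; axes as the clip's.
- stand: The pulley that lacks its clip, fixed to the bench: green base plate 150 x 140 x 12 mm, on it a dark cast pulley 120 mm in diameter whose flat top face is 52 mm above the bench, and a bright steel shaft standing up through its centre. Origin: centre of the base's underside, z up.
- shaft_groove (a point): Foot of that shaft's neck (the groove), on its axis, level with the pulley's top face. The greased neck is 20 mm in diameter and 18 mm high; above it the shaft's head, 28 mm in diameter, is 12 mm high. The clip goes in between face and head from any side, slid along the face or up to 8 mm above it; home, its seat is around the neck, the two axes within a few mm.
- finished_stand: The other pulley, alike but for its clip, same as the larger loose one, which is already on (fixed). A pattern to look at; nothing to do there. Fixed to the bench. Origin: centre of the base's underside.
- small_clip: The smaller loose clip, same form at two thirds of the size (56 mm long, 35 mm wide, 5 mm thick, its fin up to 29 mm high), too small for the shaft. Origin: centre of its seat, on its underside; +x out through its mouth. To be left alone.
There are look-alikes about, which are no part of the job. What is shaped like the clip but blue is not meant. What is shaped like the stand but purple is not meant.

How it is judged:
At the end, for the whole second after the job is handed in: The larger clip sits snapped around the neck of the shaft that lacked one: its seat within 6 mm of the shaft's axis, lying flat on the pulley (underside within 5 mm of its face, tilted less than 10 degrees), at rest. The smaller clip never moved more than 30 mm (horizontal distance between clip and shaft_groove below 0.006 m and z of clip in the frame of shaft_groove between -0.003 and 0.005 m and angle between clip's own z axis and vertical below 0.17 rad and linear speed of clip below 0.02 m/s); the robot touches nothing.
It fails at once if the smaller clip is moved more than 30 mm from where it lay (distance of small_clip from where it was at the start of the episode above 0.03 m).
It also fails if it takes over 38 s, if anything falls off the work surface, if the arm or the gripper's body presses on something with over 40 N, if the wrist force passes 120 N, or if a joint passes its speed limit or range.

## Working session

There is one attempt and no reset: what is moved stays moved. The work goes in short steps, Python scripts to look and compute and a tool call to move; the robot and the scene stay as the last step left them, time stands still between calls to the robot, and variables do not carry over. Pictures are saved under pics/ and viewed, about 8 in all and at most 12, crops included, and the job is handed in when it is done.

Besides the shell and the picture viewer there is one more tool, called after "Call:" by a JSON object that holds its "method" and its "body", one argument or row to a line. apply_moves: Moves the arm, as the interface text tells. Its arguments: {"type":"object","properties":{"steps":{"type":"array"}},"required":["steps"]}

```bash
mkdir -p pics; python3 - <<'E'
from station import arm, read_camera, camera_model
import cv2,numpy as np
for n in("scene","top"):
    cv2.imwrite(f"pics/{n}0.png",read_camera(n)[:,:,::-1]); m=camera_model(n); print(n,m)
s=arm.sense();print(s)
E
```

```text
scene {'fx': 450.09730738968057, 'fy': 450.09730738968057, 'cx': 324.63181409329144, 'cy': 191.3151621679079, 'R': array([[-4.91884989e-01,  8.70660081e-01, -4.25533637e-04],
       [ 6.31441577e-01,  3.56400379e-01, -6.88665597e-01],
       [-5.99441984e-01, -3.39012970e-01, -7.25078971e-01]]), 't': array([ 0.1816954 , -0.25755191,  1.32849804])}
top {'fx': 478.6976618019577, 'fy': 478.6976618019577, 'cx': 316.46451225101765, 'cy': 206.13461852174314, 'R': array([[-0.02705004, -0.99952106,  0.01503144],
       [-0.98499138,  0.0240865 , -0.17091468],
       [ 0.17047077, -0.01942909, -0.98517117]]), 't': array([0.05738119, 0.43768334, 0.91905188])}
{'clock': 0.1, 'joint_pos': array([ 1.26718725,  0.62922752,  0.03843523,  1.51827222, -0.02702121,
        0.99629626, -0.01995723]), 'qvel': array([-0.00058347, -0.00263285,  0.00033521, -0.00065305,  0.00043615,
       -0.00159564,  0.0007112 ]), 'joint_efforts': array([ 3.88463974e-03, -5.50784647e+01,  1.14751630e+00, -1.87116408e+01,
       -5.21896372e-02,  1.92276650e-02,  4.68093651e-05]), 'tcp_pos': array([ 0.15301382, -0.63107415,  0.1821615 ]), 'tcp_rot': array([[ 9.71847283e-01,  2.35611346e-01, -3.89678358e-04],
       [ 2.35611668e-01, -9.71845899e-01,  1.64051150e-03],
       [ 7.81580738e-06, -1.68613941e-03, -9.99998578e-01]]), 'force': array([-0.05284402,  0.26970637, -0.26725238]), 'torque': array([0.03581971, 0.01432114, 0.05512558]), 'gripper_width': 0.09400059352913571}
```

View pics/scene0.png

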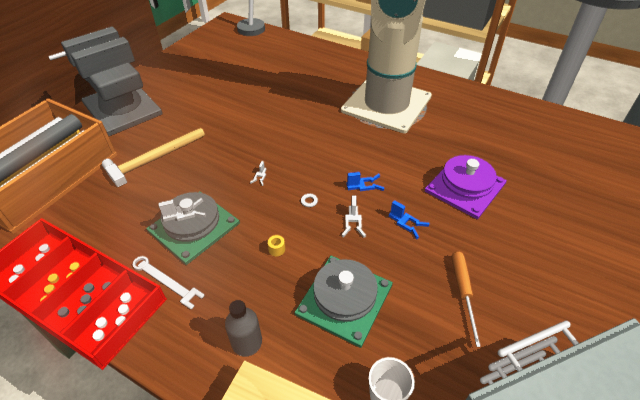

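View pics/top0.png

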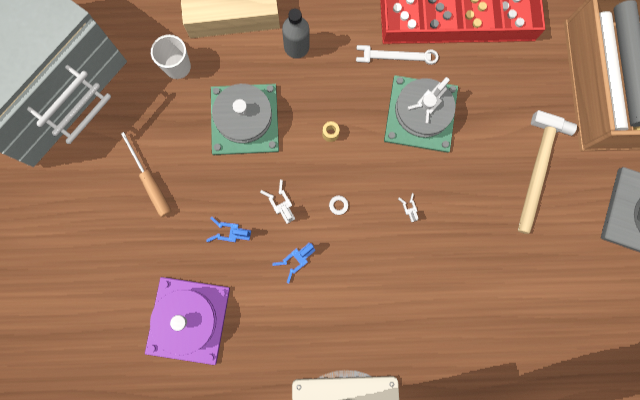

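The scene view shows the bare clip at (353,215), and the green stand without a clip at (345,290). In the top view:
- **Could be taken for the clip:** larger bare steel at (280,203), smaller bare steel at (410,207), blue at (230,232) and (297,260), and the fixed one at (430,100).
- **Could be taken for the stand:** green without clip at (244,115), green with clip at (425,112), purple at (187,320).

I choose the clip at (280,203) and the stand at (244,115), and check both close up.

```bash
python3 - <<'E'
import cv2,numpy as np
t=cv2.imread("pics/top0.png");s=cv2.imread("pics/scene0.png")
r=lambda i,x,y,w,h,k:cv2.resize(i[y:y+h,x:x+w],None,fx=k,fy=k,interpolation=cv2.INTER_CUBIC)
a=np.hstack([r(t,250,170,65,60,6),r(t,205,75,65,60,6)]) 
b=np.hstack([r(s,325,185,65,48,6),r(s,312,256,65,48,6)])
cv2.imwrite("pics/c1.png",np.vstack([a[:300],b[:288]])); print(a.shape,b.shape)
E
```

```text
(360, 780, 3) (288, 780, 3)
```

View pics/c1.png

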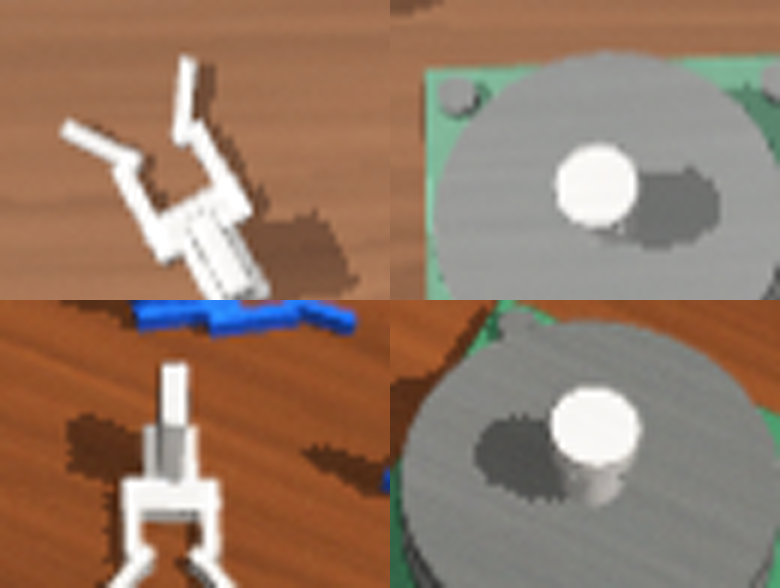

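The larger clip is confirmed: tail and fin to the lower right, mouth to the upper left in the top view. The stand's shaft is bare. Top-view readings: tips (281.2,179.5) and (261.2,191.2), jaw kinks (280.5,192.5) and (273.3,196.7), head centre (239.5,106). Scene view: fin top (354,205.8) to (354,195.8), head centre (346.2,277.2).

```bash
cat > h.py <<'E'
import numpy as np
from station import camera_model
def w(n,p,z):
    m=camera_model(n);d=m["R"].T@np.array([(p[0]-m["cx"])/m["fx"],(p[1]-m["cy"])/m["fy"],1]);c=-m["R"].T@m["t"]
    return (c+d*(z-c[2])/d[2])
def px(n,X):
    m=camera_model(n);c=m["R"]@X+m["t"];return np.array([m["fx"]*c[0]/c[2]+m["cx"],m["fy"]*c[1]/c[2]+m["cy"]])
E
python3 - <<'E'
from h import *
for l,n,p,z in [("tipA","top",(281.2,179.5),.008),("tipB","top",(261.2,191.2),.008),("bA","top",(280.5,192.5),.008),("bB","top",(273.3,196.7),.008),("brA","top",(292,205.3),.008),("brB","top",(277.5,213),.008),("finf","scene",(354,205.8),.044),("finb","scene",(354,195.8),.044),("head","top",(239.5,106),.082),("head","scene",(346.2,277.2),.082)]:
    print(l,w(n,p,z).round(4)[:2])
E
```

```text
tipA [0.502  0.1172]
tipB [0.4782 0.1589]
bA [0.4745 0.1191]
bB [0.466 0.134]
brA [0.4471 0.0958]
brB [0.4317 0.1258]
finf [0.4415 0.1152]
finb [0.4146 0.1015]
head [0.6351 0.1931]
head [0.6353 0.1955]
```

Clip: yaw about 27.5°, fin at (0.4275, 0.106). Shaft at (0.635, 0.194). The path to the shaft is nearly along the clip's own axis, so I'll keep its yaw. I start with a move that goes around the base.

Call:
{"method": "apply_moves", "body": {
  "steps": [3, -2.2, 0, -1.5, 100, 3.7, -2.6, 0, -2, 100, 3.7, -2.6, 0, -2, 100, 3.7, -2.6, 0, -2, 100, 3.7, -2.6, 0, -2, 100, 3.7, -2.6, 0, -2, 100, 3.7, -2.6, 0, -2, 100, 2, -3, 0, 0, 100]
}}

```text
clock: 0.9
tcp_pos: [0.3385, -0.3424, 0.1828]
tcp_rot: [[0.888, 0.46, 0.002], [0.46, -0.888, 0.0], [0.002, 0.0, -1.0]]
force: [-0.1, -0.1, 0.5]
gripper_width: 0.0572
```

```bash
cat > d.py <<'E'
import sys,numpy as np
from station import arm
s=arm.sense();R=s["tcp_rot"];p=s["tcp_pos"]
x,y,z,yaw=map(float,sys.argv[1:])
print("t",s["clock"],"p",p.round(4),"yaw",np.degrees(np.arctan2(R[1,0],R[0,0])).round(2),"tilt",R[:,2].round(4),"F",s["force"].round(1),"w",s["gripper_width"].round(4),"q",s["joint_pos"].round(2))
print("tool cm",(R.T@(np.array([x,y,z])-p)*100).round(2),"turn",-(yaw-np.degrees(np.arctan2(R[1,0],R[0,0]))).round(2))
E
python3 d.py .4275 .106 .09 27.5
```

```text
Traceback (most recent call last):
  File "d.py", line 5, in <module>
    print("t",s["clock"],"p",p.round(4),"yaw",np.degrees(np.arctan2(R[1,0],R[0,0])).round(2),"tilt",R[:,2].round(4),"F",s["force"].round(1),"w",s["gripper_width"].round(4),"q",s["joint_pos"].round(2))
                                                                                                                                                ^^^^^^^^^^^^^^^^^^^^^^^^
AttributeError: 'float' object has no attribute 'round'
```

```bash
sed -i 's/s\["gripper_width"\].round(4)/s["gripper_width"]/' d.py; python3 d.py .4275 .106 .14 27.5
```

```text
t 0.9 p [ 0.3385 -0.3424  0.1828] yaw 27.38 tilt [ 1.8e-03  5.0e-04 -1.0e+00] F [-0.1 -0.1  0.5] w 0.05717677806495847 q [ 0.77  0.39 -0.05  1.97  0.02  0.78 -0.39]
tool cm [ 28.52 -35.73   4.32] turn -0.12
```

Call:
{"method": "apply_moves", "body": {
  "steps": [3.0, -3.0, 0, 0, 100, 3.3, -3.5, 0, 0, 100, 3.2, -3.5, 0, 0, 100, 3.0, -3.5, 0, 0, 100, 3.0, -3.5, 0, 0, 100, 3.0, -3.5, 0, 0, 100, 3.0, -3.5, 0, 0, 100, 2, -3.5, 0, 0, 100]
}}

```text
clock: 1.7
tcp_pos: [0.4205, 0.0093, 0.183]
tcp_rot: [[0.89, 0.457, 0.001], [0.457, -0.89, 0.0], [0.001, 0.0, -1.0]]
force: [1.0, -0.8, 0.6]
gripper_width: 0.0573
```

```bash
python3 d.py .4275 .106 .09 27.5
```

```text
t 1.7 p [0.4205 0.0093 0.183 ] yaw 27.18 tilt [ 1.2e-03  4.0e-04 -1.0e+00] F [ 1.  -0.8  0.6] w 0.057261102499032185 q [ 0.02  0.31 -0.14  2.12  0.06  0.72 -1.26]
tool cm [ 5.03 -8.28  9.31] turn -0.32
```

Call:
{"method": "apply_moves", "body": {
  "steps": [2, -3.0, 1.5, 0, 100, 1.5, -2.5, 2, 0, 100, 0, 0, 2, 0, 100, 0, 0, 2, 0, 100, 0, 0, 0, 0, 100, 0, 0, 0, 0, 100]
}}

```text
clock: 2.3
tcp_pos: [0.4254, 0.0717, 0.108]
tcp_rot: [[0.89, 0.456, -0.001], [0.456, -0.89, -0.0], [-0.001, -0.0, -1.0]]
force: [-0.6, 0.2, 0.9]
gripper_width: 0.0572
```

```bash
python3 d.py .4275 .106 .09 27.5
```

```text
t 2.3 p [0.4254 0.0717 0.108 ] yaw 27.12 tilt [-9.e-04 -2.e-04 -1.e+00] F [-0.6  0.2  0.9] w 0.05723331549932091 q [-0.14  0.45 -0.13  2.18  0.12  0.52 -1.45]
tool cm [ 1.75 -2.96  1.8 ] turn -0.38
```

Call:
{"method": "apply_moves", "body": {
  "steps": [0.9, -1.5, 0.8, -0.4, 100, 0.85, -1.5, 1.0, 0, 100, 0, 0, 0, 0, 100, 0, 0, 0, 0, 100]
}}

```text
clock: 2.7
tcp_pos: [0.4278, 0.1061, 0.0908]
tcp_rot: [[0.887, 0.462, 0.001], [0.462, -0.887, -0.0], [0.001, 0.001, -1.0]]
force: [-0.2, -0.0, 0.3]
gripper_width: 0.0569
```

```bash
python3 d.py .4275 .106 .011 27.5; python3 - <<'E'
from station import read_camera
import cv2,numpy as np
r=lambda i,x,y,w,h,k:cv2.resize(i[y:y+h,x:x+w],None,fx=k,fy=k,interpolation=cv2.INTER_CUBIC)
cv2.imwrite("pics/c2.png",np.hstack([r(read_camera(n)[:,:,::-1],*b,4) for n,b in(("scene",(305,140,95,110)),("top",(240,150,95,110)))]))
E
```

```text
t 2.7 p [0.4278 0.1061 0.0908] yaw 27.53 tilt [ 9.e-04 -1.e-04 -1.e+00] F [-0.2 -0.   0.3] w 0.05688979866652877 q [-0.22  0.49 -0.12  2.17  0.12  0.48 -1.53]
tool cm [-0.03 -0.01  7.98] turn 0.03
```

View pics/c2.png

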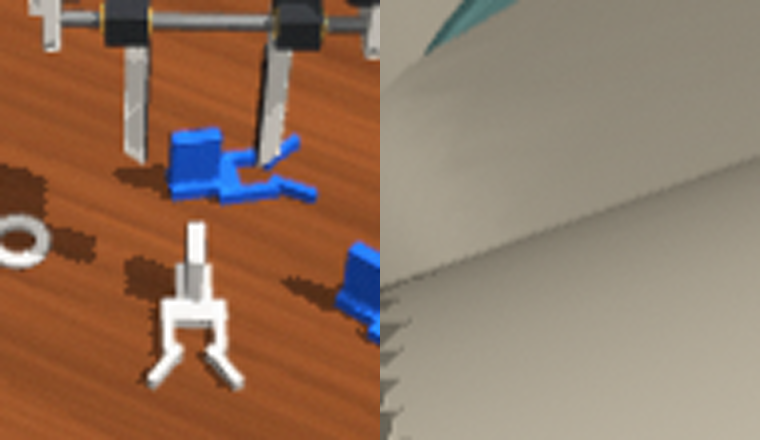

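The scene crop shows the open fingers straddling the fin, with fingertips at about x=140 and x=265 in the crop and the fin at x=196. The blue clips are clear. The arm hides the top view. I'll descend and close.

Call:
{"method": "apply_moves", "body": {
  "steps": [0, 0, 2.5, 0, 100, 0, 0, 2.5, 0, 100, 0, 0, 2, 0, 100, 0, 0, 0.8, 0, 100, 0, 0, 0, 0, 100, 0, 0, 0, 0, 255, 0, 0, 0, 0, 255, 0, 0, 0, 0, 255]
}}

```text
clock: 3.6
tcp_pos: [0.4281, 0.1066, 0.0128]
tcp_rot: [[0.887, 0.462, 0.002], [0.462, -0.887, 0.0], [0.002, 0.0, -1.0]]
force: [-0.7, 0.3, 0.0]
gripper_width: 0.0367
```

Call:
{"method": "apply_moves", "body": {
  "steps": [0, 0, 0, 0, 255, 0, 0, 0, 0, 255, 0, 0, 0, 0, 255]
}}

```text
clock: 3.9
tcp_pos: [0.4275, 0.1066, 0.0121]
tcp_rot: [[0.887, 0.462, 0.0], [0.462, -0.887, 0.0], [0.0, 0.0, -1.0]]
force: [0.7, 0.3, 0.5]
gripper_width: 0.0124
```

```bash
python3 d.py .4275 .106 .011 27.5
```

```text
t 3.9 p [0.4275 0.1066 0.0121] yaw 27.53 tilt [ 3.e-04  1.e-04 -1.e+00] F [0.7 0.3 0.5] w 0.012400171392181117 q [-0.26  0.66 -0.07  2.22  0.17  0.27 -1.57]
tool cm [-0.02  0.05  0.11] turn 0.03
```

Call:
{"method": "apply_moves", "body": {
  "steps": [0, 0, 0, 0, 255, 0, 0, 0, 0, 255, 0, 0, -1, 0, 255, 0, 0, -2, 0, 255, 0, 0, -2.5, 0, 255, 0, 0, -2.5, 0, 255, 0, 0, 0, 0, 255, 0, 0, 0, 0, 255]
}}

```text
clock: 4.7
tcp_pos: [0.4276, 0.1064, 0.0925]
tcp_rot: [[0.887, 0.462, 0.001], [0.462, -0.887, 0.0], [0.001, 0.0, -1.0]]
force: [0.3, -0.7, -0.8]
gripper_width: 0.01
```

```bash
python3 d.py .5126 .130 .092 27.5; python3 - <<'E'
from station import read_camera
import cv2,numpy as np
r=lambda i,x,y,w,h,k:cv2.resize(i[y:y+h,x:x+w],None,fx=k,fy=k,interpolation=cv2.INTER_CUBIC)
cv2.imwrite("pics/c3.png",r(read_camera("scene")[:,:,::-1],290,150,110,100,6))
E
```

```text
t 4.7 p [0.4276 0.1064 0.0925] yaw 27.51 tilt [ 1.2e-03  2.0e-04 -1.0e+00] F [ 0.3 -0.7 -0.8] w 0.00995088060434748 q [-0.22  0.49 -0.13  2.17  0.13  0.49 -1.53]
tool cm [8.63 1.84 0.06] turn 0.01
```

View pics/c3.png

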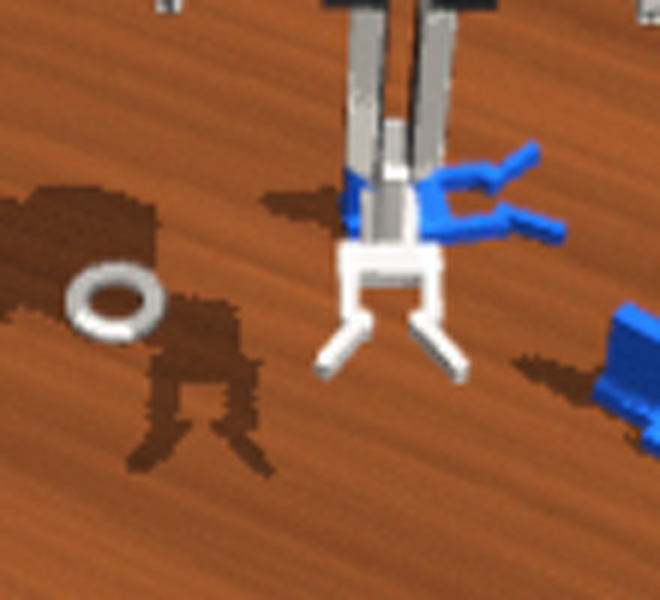

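The clip is held, jaws 10 mm apart, level. Tips in the scene view are at about (343.7,211.3) and (367,212). I'll move to the approach point and work out the in-hand offset.

```bash
python3 - <<'E'
from h import *
p=np.array([.4276,.1064]);a=w("scene",(343.7,211.5),.088)[:2];b=w("scene",(367,212),.088)[:2]
u=np.array([.887,.462]);v=np.array([-.462,.887]);m=(a+b)/2-p
print(a,b,"along",m@u,"side",m@v,"yaw",np.degrees(np.arctan2(*(a-b)[::-1]))-90,np.linalg.norm(a-b))
E
```

```text
[0.50181631 0.11978501] [0.47954665 0.16199456] along 0.07188755014807674 side 0.0014487937840256915 yaw -152.18397283155616 0.04772404215301574
```

Call:
{"method": "apply_moves", "body": {
  "steps": [1.8, 0.5, 0, 0, 255, 2, 0.5, 0, 0, 255, 2, 0.5, 0, 0, 255, 1.8, 0.3, 0, 0, 255, 1, 0, 0, 0, 255, 0, 0, 0, 0, 255, 0, 0, 0, 0, 255]
}}

```text
clock: 5.45
tcp_pos: [0.5104, 0.1299, 0.0912]
tcp_rot: [[0.887, 0.462, -0.003], [0.462, -0.887, -0.001], [-0.003, -0.0, -1.0]]
force: [-0.2, 0.6, -1.5]
gripper_width: 0.0096
```

Call:
{"method": "apply_moves", "body": {
  "steps": [0, 0, 0.8, 0, 255, 0, 0, 1, 0, 255, 0, 0, 0.7, 0, 255, 0, 0, 0, 0, 255, 0, 0, 0, 0, 255]
}}

```text
clock: 5.95
tcp_pos: [0.5117, 0.1302, 0.0667]
tcp_rot: [[0.887, 0.462, -0.001], [0.462, -0.887, -0.0], [-0.001, -0.0, -1.0]]
force: [-1.0, 0.5, -0.4]
gripper_width: 0.0094
```

```bash
python3 d.py .6015 .1765 .067 27.5; python3 - <<'E'
from station import read_camera
import cv2,numpy as np
r=lambda i,x,y,w,h,k:cv2.resize(i[y:y+h,x:x+w],None,fx=k,fy=k,interpolation=cv2.INTER_CUBIC)
cv2.imwrite("pics/c4.png",r(read_camera("scene")[:,:,::-1],290,210,110,100,6))
E
```

```text
t 5.95 p [0.5117 0.1302 0.0667] yaw 27.52 tilt [-7.e-04 -2.e-04 -1.e+00] F [-1.   0.5 -0.4] w 0.009418263739836896 q [-0.22  0.63 -0.12  1.96  0.13  0.56 -1.52]
tool cm [10.11  0.04 -0.04] turn 0.02
```

View pics/c4.png

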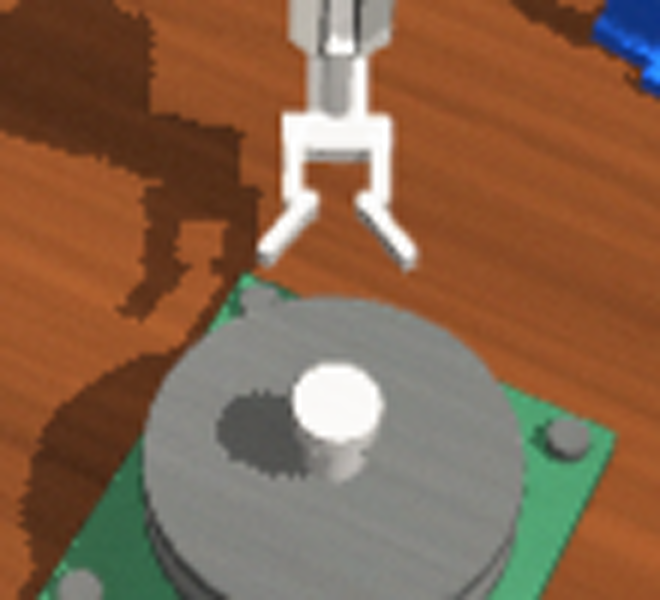

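The mouth (centre column 338) lines up with the neck (column 335), and the clip height looks right. Now I slide it in.

Call:
{"method": "apply_moves", "body": {
  "steps": [1.5, 0, 0, 0, 255, 2, 0, 0, 0, 255, 2, 0, 0, 0, 255, 1, 0, 0, 0, 255, 0.5, 0, 0, 0, 255, 0, 0, 0, 0, 255]
}}

```text
clock: 6.6
tcp_pos: [0.5739, 0.1626, 0.0669]
tcp_rot: [[0.887, 0.462, -0.0], [0.462, -0.887, -0.0], [-0.0, -0.0, -1.0]]
force: [0.5, -0.4, -1.4]
gripper_width: 0.0097
```

```bash
python3 d.py .6015 .1765 .067 27.5
```

```text
t 6.6 p [0.5739 0.1626 0.0669] yaw 27.53 tilt [-2.e-04 -1.e-04 -1.e+00] F [ 0.5 -0.4 -1.4] w 0.009675719511066168 q [-0.25  0.7  -0.12  1.77  0.13  0.68 -1.53]
tool cm [ 3.08  0.04 -0.01] turn 0.03
```

Call:
{"method": "apply_moves", "body": {
  "steps": [0.6, 0, 0, 0, 255, 0.6, 0, 0, 0, 255, 0.5, 0, 0, 0, 255, 0, 0, 0, 0, 255]
}}

```text
clock: 7.0
tcp_pos: [0.5862, 0.1687, 0.0659]
tcp_rot: [[0.887, 0.462, -0.007], [0.462, -0.887, -0.003], [-0.007, -0.0, -1.0]]
force: [-3.6, -2.2, -0.5]
gripper_width: 0.0095
```

Call:
{"method": "apply_moves", "body": {
  "steps": [0.4, 0, 0, 0, 255, 0.4, 0, 0, 0, 255, 0, 0, 0, 0, 255]
}}

```text
clock: 7.3
tcp_pos: [0.5913, 0.1712, 0.0658]
tcp_rot: [[0.887, 0.461, -0.01], [0.461, -0.887, -0.005], [-0.011, -0.0, -1.0]]
force: [-4.5, -2.3, 0.4]
gripper_width: 0.0094
```

Call:
{"method": "apply_moves", "body": {
  "steps": [0.3, 0, 0, 0, 255, 0.3, 0, 0, 0, 255, 0, 0, 0, 0, 255]
}}

```text
clock: 7.6
tcp_pos: [0.6027, 0.1777, 0.0672]
tcp_rot: [[0.887, 0.462, 0.002], [0.462, -0.887, 0.001], [0.002, -0.0, -1.0]]
force: [-0.3, 1.1, -1.0]
gripper_width: 0.0098
```

```bash
python3 d.py .6015 .1765 .067 27.5
```

```text
t 7.6 p [0.6027 0.1777 0.0672] yaw 27.53 tilt [ 1.6e-03  9.0e-04 -1.0e+00] F [-0.3  1.1 -1. ] w 0.009798968211750157 q [-0.26  0.73 -0.12  1.68  0.12  0.73 -1.53]
tool cm [-0.16  0.05  0.02] turn 0.03
```

The force rose to about 5 N, then dropped to zero with a 13 mm jump: it snapped in. Next I lower it onto the face.

Call:
{"method": "apply_moves", "body": {
  "steps": [0, 0, 0.2, 0, 255, 0, 0, 0.1, 0, 255, 0, 0, 0, 0, 255]
}}

```text
clock: 7.9
tcp_pos: [0.6018, 0.1772, 0.0641]
tcp_rot: [[0.887, 0.462, 0.001], [0.462, -0.887, 0.0], [0.001, -0.0, -1.0]]
force: [-0.5, 1.2, 1.0]
gripper_width: 0.0093
```

```bash
python3 d.py .6015 .1765 .064 27.5; python3 - <<'E'
from station import read_camera
import cv2,numpy as np
r=lambda i,x,y,w,h,k:cv2.resize(i[y:y+h,x:x+w],None,fx=k,fy=k,interpolation=cv2.INTER_CUBIC)
cv2.imwrite("pics/c5.png",r(read_camera("scene")[:,:,::-1],300,240,90,80,7))
E
```

```text
t 7.9 p [0.6018 0.1772 0.0641] yaw 27.53 tilt [ 6.e-04  4.e-04 -1.e+00] F [-0.5  1.2  1. ] w 0.009258884650033723 q [-0.26  0.74 -0.12  1.69  0.12  0.72 -1.53]
tool cm [-0.06  0.05  0.01] turn 0.03
```

View pics/c5.png

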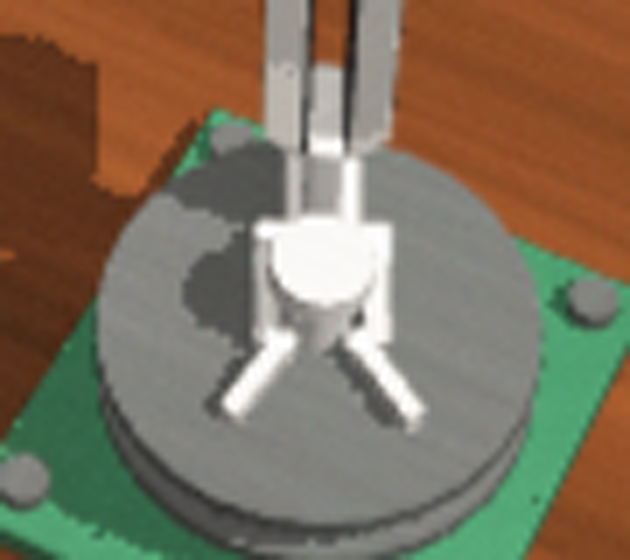

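The clip is around the neck, bumps closed in front of it (crop about (295,340) and (350,345)), lying flat. I'll release and retreat upwards.

Call:
{"method": "apply_moves", "body": {
  "steps": [0, 0, 0, 0, 120, 0, 0, 0, 0, 120, 0, 0, 0, 0, 120, 0, 0, 0, 0, 120, 0, 0, -1, 0, 120, 0, 0, -2.5, 0, 120, 0, 0, -4, 0, 120, 0, 0, -4, 0, 120]
}}

```text
clock: 8.75
tcp_pos: [0.6011, 0.1769, 0.1806]
tcp_rot: [[0.887, 0.462, -0.001], [0.462, -0.887, -0.0], [-0.001, -0.0, -1.0]]
force: [0.0, 0.5, -0.1]
gripper_width: 0.05
```

Call:
{"method": "apply_moves", "body": {
  "steps": [-3, 0, -3, 0, 120, -4, 0, 0, 0, 120, -4, 0, 0, 0, 120, -4, 0, 0, 0, 120, 0, 0, 0, 0, 120, 0, 0, 0, 0, 120]
}}

```text
clock: 9.35
tcp_pos: [0.469, 0.1076, 0.2102]
tcp_rot: [[0.887, 0.462, 0.002], [0.462, -0.887, 0.0], [0.002, 0.001, -1.0]]
force: [-0.2, 0.2, 0.0]
gripper_width: 0.0496
```

```bash
python3 - <<'E'
from station import read_camera
import cv2,numpy as np
r=lambda i,x,y,w,h,k:cv2.resize(i[y:y+h,x:x+w],None,fx=k,fy=k,interpolation=cv2.INTER_CUBIC)
cv2.imwrite("pics/c6.png",np.hstack([r(read_camera(n)[:,:,::-1],*b,5) for n,b in(("scene",(305,245,78,80)),("top",(205,75,78,80)))]))
E
```

```text
(no output)
```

View pics/c6.png

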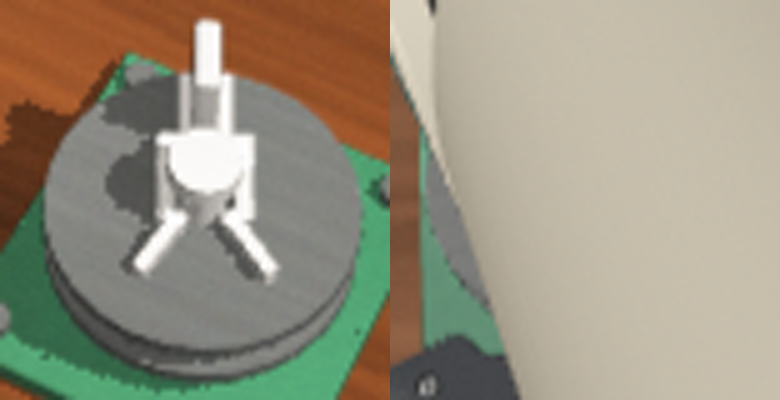

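```bash
python3 - <<'E'
from h import *
from station import arm
m=(w("scene",(333,298.6),.06)+w("scene",(359.4,299.8),.06))[:2]/2
print((m-.033*np.array([.887,.462])-[.635,.1945])*1000)
arm.close_job()
E
```

```text
[-0.56337104  1.41942414]
the job is handed in; nothing more can be done
```

The larger clip is snapped onto the shaft that lacked one. It lies flat on the pulley, and I released it and handed the job in at about 9.5 s. I gripped it by its fin, carried it across at the same angle and pushed it sideways into the neck. The push force rose to about 5 N, then dropped to zero with a 13 mm jump as it snapped in. I then lowered it about 3 mm onto the face until it touched.

- **Seat position:** in the last scene picture, the seat works out about 1.5 mm from the shaft axis (limit 6 mm).
- **Gripper:** it is well clear, and the force reads about zero.
- **Smaller clip:** I never went near it, but I did not measure it again at the end.
- **Check not made:** the arm blocked the top camera, so the final position rests on the scene view alone.

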